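Feed one Petri dish and slide it to the viewing mat

TASK

Press the plunger of the Petri dish dispenser once, steadily and all the way down, and let it spring back, so that a single dish comes out on to the bench. Then slide that dish aside gently along the bench with the fingers, without squeezing it or lifting it, until it lies flat and wholly on the dark mat. Leave the other dishes in the tube and do not disturb the box, bottle and jar.

Things in the scene. Friction and masses are not known exactly. Their poses are not given: they have to be found in the camera images.
- dispenser: Bench-top Petri dish dispenser, fixed, 140 x 72 mm. Origin on the tube's axis at bench height; its x points from the outlet back to the plunger, dishes come out towards -x. 2 mm base plate (x -28 to 112, y +-36 mm); 15 mm high cheeks (x -28 to 34, y 26 to 33 mm either side) flank the outlet; gear housing behind (x 32 to 112, y +-33 mm, 48 mm high). Plunger 64 mm behind the origin.
- tube_top (a point): Centre of the open top of the dispenser's clear upright tube, 50 mm above the bench; the tube is 58 mm outside and stands 15 to 50 mm above the bench. It holds the stack of four dishes.
- outlet (a point): Where the centre of a fed dish comes to lie: on the bench, 67 mm in front (-x) of the tube's axis (a few mm farther after a brisk press). A full press drives a flat pusher, at 2.4 times the plunger's travel, that shoves the lowest dish out and off the 2 mm base plate; let go, it springs back and the stack drops by one dish. A second press would feed a second dish.
- plunger (a joint): Travel of the plunger straight down, m: 0 up (rest), 0.030 fully pressed, on a hard stop. Spring return: a slow press takes about 5 N at first and 7 N near the bottom, plus about 40 N per m/s of speed, so a force stop should be set at 12 N or more. A steady press at up to 0.1 m/s feeds the dish out neatly; a jab shoots it away.
- plunger_top (a point): Centre of the top of the plunger's black round button, 36 mm across and 10 mm thick; 90 mm above the bench at rest, 60 mm fully pressed. It moves with the button.
- dish_1: The lowest dish in the tube, the one that the press feeds out: a closed clear Petri dish of dark red blood agar, 50 mm across, 11 mm high, about 20 g, flat. Origin at the centre of its underside (2 mm above the bench in the dispenser, 0 on the bench), z up.
- mat: Dark grey square viewing mat lying on the bench, 140 x 140 mm, under 1 mm thick with no edge to catch on. Origin at its centre, x and y along its sides. Left or right of the dispenser.
- tube_box: Bystander: closed box of tubes, white with a blue lid, 87 x 122 x 52 mm, loose. Origin at the centre of its underside.
- bottle: Bystander: glass media bottle with a blue cap, 56 mm across, 110 mm high, loose. Origin at the centre of its underside.
- jar: Bystander: grey sample jar with a white cap, 48 mm across, 65 mm high, loose. Origin at the centre of its underside.
- dish_2: The second dish from the bottom of the stack in the tube, same kind as dish_1; it stays in the tube. Origin at the centre of its underside, 13 mm above the bench at the start.
- dish_3: The third dish from the bottom of the stack in the tube, same kind as dish_1; it stays in the tube. Origin at the centre of its underside, 24 mm above the bench at the start.
- dish_4: The fourth and topmost dish from the bottom of the stack in the tube, same kind as dish_1; it stays in the tube. Origin at the centre of its underside, 35 mm above the bench at the start.
Things that resemble listed ones, but are neither listed nor needed, are in the scene too. Leave any yellow look-alike of the dish_4 alone.

How it is judged:
By the outcome, as a careful person would: the job done as asked, in the order asked, and still so for the second after the job is handed in, with the robot touching nothing.
It also fails if it takes over 58 s, if anything falls off the work surface, if the arm or the gripper's body presses on something with over 40 N, if the wrist force passes 120 N, or if a joint passes its speed limit or range.

ROBOT

A 7-joint arm with a two-finger parallel gripper is mounted at the origin on the work surface. World frame = base frame: x ahead of the robot, y to its left, z up, the work surface at z = 0. Lengths are in m, angles in rad, forces in N, time in s.
With the tool pointing down it reaches from about 0.425 to 0.925 m from the base axis. Payload 6.8 kg.
Tool frame: the origin (TCP) lies at the very end of the fingers, on their centre line; the grasp point (between the pads) lies bot.hold_point_z behind it (bot.hold_point_z is the distance from the TCP to the grasp point, in m); x points along the fingers, z is the direction in which the jaws open and shut, and the axes are right-handed (so a half turn about x gives the same grasp; the last joint's range is limited). The gripper opens to 85 mm and grips with 20 to 120 N. Pads are 22 mm wide; open, the fingers measure 114 mm over their backs; the gripper's body (76 mm by 85 mm) begins 54 mm behind the grasp point. The pads swing forward as they close: fully open they stand 13 mm farther back than shut.
Start: joints at [-1.434, 0.477, 0.022, 1.555, -0.011, 1.109, -0.083], TCP at [0.164, 0.655, 0.231] pointing down, gripper open.
Joint ranges: [-2.96, 2.96], [-0.34, 2.1], [-1.41, 1.46], [0.24, 2.44], [-1.37, 4.51], [0.17, 1.92], [-2.96, 2.96]. Speed limits (rad/s): [2.39, 2.39, 3.14, 3.14, 3.14, 3.14, 3.14].

INTERFACE

Orientations are given as a unit quaternion [w, x, y, z].
In Python, from station import bot gives the robot as it stands.
- The arm moves only by the tool drive_tool, never from a script. Its arguments are lists of equal length, an entry for each row: "slide": the shift along the world's x, y, z in mm, a list of three; "turn": the turn, a rotation vector about the world's x, y, z in rad, a list of three; "gripper": the opening, from 0 (shut) to 1 (fully open). A call has 1 to 10 rows; each row is the pose to reach, as a shift and turn from the pose measured when the call began; what a row does not reach only later rows make up. A row lasts 1/10 s, in which the tool goes at most 50 mm and 8.59 degrees, less where a joint would pass 70% of its speed; a pose out of reach is approached as far as the arm can. A call with a gripper value outside its range is refused whole. The fingers move at their own pace and stop on an object; "squeeze" is the grip in N (left out, the last holds). Time passes only in rows, so rows that repeat a pose let the fingers close. It gives the time, the measured TCP pose, the force and the opening at its end, in the units of the state.
- bot.get_obs(): the state, without advancing time (a new reading comes with each control period).
- bot.read_camera(name): name is "scene" or "side" or "wrist"; returns a dict with "color" (420x560x3 uint8, red, green, blue), "fovy" (degrees; the focal length in pixels is half the picture's height over the tangent of half this angle, whatever the lens; pixels are square), "cx", "cy" (the principal point, pixels), "R" (3x3) and "t" (3): a world point X has camera coordinates R X + t. Camera axes: x right, y down, z forward; pixel columns grow to the right and rows downward; lengths in m; the calibration is good to about 2 mm. A picture is of the moment at which its call begins. There is no depth.
- bot.hand_in(): hands the job in, once; it reports no verdict.
The state is a dict: "t": time; "q": joint angles; "joint_vel": joint speeds; "joint_torque": joint torques, N m; "eef_pos": TCP position; "tool_rot": TCP orientation; "contact_force": force on the tool from outside, world axes, zero at the start; "torque": the same for the moment, N m; "gripper_width": opening from 0.0 (shut) to 1.0 (fully open).
Only numpy, scipy, OpenCV 4.12 (cv2) and the standard library are available. Lean on these libraries where they do the work, as an engineer would, in place of code of your own. Each camera call takes 0.05 s, during which the arm holds its last target.

## Working session

There is one attempt and no reset: what is moved stays moved. The work goes in short steps, Python scripts to look and compute and a tool call to move; the robot and the scene stay as the last step left them, time stands still between calls to the robot, and variables do not carry over. Pictures are saved under pics/ and viewed, and the job is handed in when it is done.

Besides the shell and the picture viewer there is one more tool, called after "Request:" as a command line: name --argument value ..., lists and objects as JSON in quotes. drive_tool: Moves the arm, as the interface text tells. Its arguments: {"type":"object","properties":{"slide":{"type":"array"},"turn":{"type":"array"},"gripper":{"type":"array"},"squeeze":{"type":"number"}},"required":["slide","turn","gripper"]}

```bash
ls; mkdir -p pics
python3 - <<'E'
from station import bot
import cv2
o=bot.get_obs()
print(o, bot.hold_point_z)
for n in ["scene","side","wrist"]:
    c=bot.read_camera(n); print(n,c['fovy'],c['cx'],c['cy'],c['R'],c['t'])
    cv2.imwrite(f"pics/{n}0.png",c['color'][:,:,::-1])
E
```

```text
pics
{'t': 0.0, 'q': array([-1.43409146,  0.47783474,  0.02229681,  1.5564715 , -0.01147604,
        1.10928731, -0.08309342]), 'joint_vel': array([ 4.21118099e-05, -1.52432157e-03, -1.77939583e-03, -1.69839728e-03,
        2.25994136e-04,  9.89916779e-05,  2.52631945e-04]), 'joint_torque': array([-1.74285557e-03, -5.96445715e+01,  1.60686426e+00, -2.81200433e+01,
        1.24821888e-02,  9.30712296e-03, -1.99038124e-05]), 'eef_pos': array([0.16344812, 0.6542913 , 0.2302932 ]), 'tool_rot': array([ 0.55680119, -0.43567792,  0.55778009,  0.43478565]), 'contact_force': array([ 0.12771344, -0.36023853, -0.51909766]), 'torque': array([ 0.01947243, -0.06435091,  0.01687712]), 'gripper_width': 0.9995371973647079} 0.0187
scene 44.420013246785075 294.8979545855538 214.74278535150486 [[ 0.48988876  0.87168968 -0.01288808]
 [ 0.5666714  -0.32963354 -0.75513261]
 [-0.66248965  0.36262767 -0.65544538]] [-0.31412157 -0.25135845  1.52540955]
side 55.06729002144706 276.5674203589364 204.78144389233006 [[ 0.96554509 -0.25984939  0.01417667]
 [-0.19672186 -0.76446987 -0.61391068]
 [ 0.17036195  0.58996958 -0.78924818]] [-0.56595509  0.1752262   0.74181376]
wrist 64.32769147192082 281.89056779855326 208.25900765471513 [[ 0.24281881  0.97007063 -0.00141452]
 [ 0.91969177 -0.22974416  0.31840958]
 [ 0.3085548  -0.07861676 -0.94795218]] [-0.67296631 -0.04144221  0.38142058]
```

View pics/scene0.png

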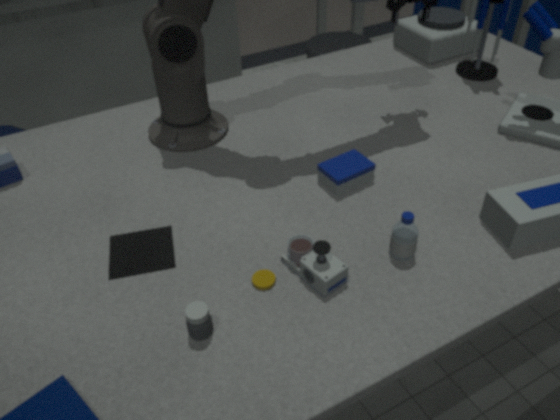

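View pics/side0.png

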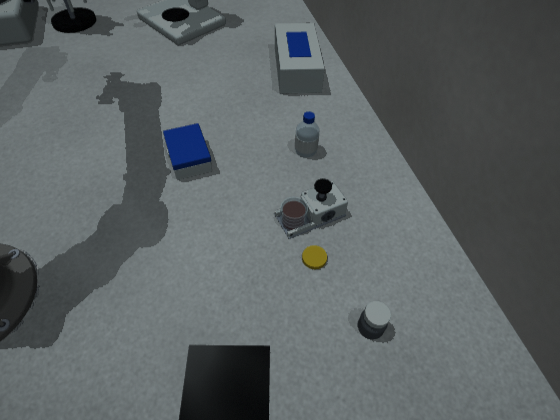

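View pics/wrist0.png

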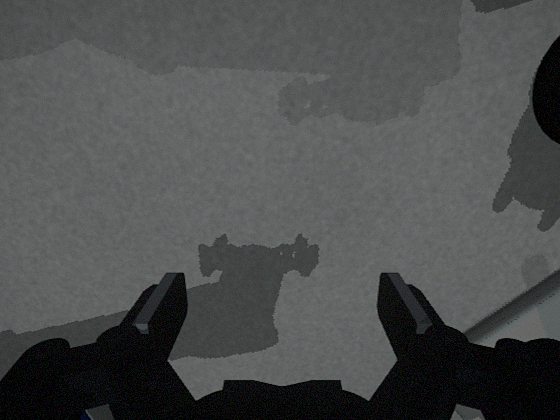

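The scene view shows the dispenser near (315,262), the mat near (142,252), a yellow lid at (264,280), the jar at (199,320), the bottle at (404,235) and the box at (346,172). The side view shows the same things. I'll enlarge both.

```bash
cat > h.py <<'E'
import numpy as np, cv2
from station import bot
def K(c):
    f=c['color'].shape[0]/2/np.tan(np.radians(c['fovy'])/2); return f
def onz(c,u,v,z=0.):
    f=K(c); d=c['R'].T@np.array([(u-c['cx'])/f,(v-c['cy'])/f,1]); o=-c['R'].T@c['t']
    return o+d*(z-o[2])/d[2]
def proj(c,X):
    p=c['R']@np.asarray(X,float)+c['t']; f=K(c); return np.array([c['cx']+f*p[0]/p[2],c['cy']+f*p[1]/p[2]])
def crop(c,name,x0,y0,w,h,s):
    im=c['color'][y0:y0+h,x0:x0+w,::-1]; im=cv2.convertScaleAbs(im,alpha=1.4,beta=10)
    im=cv2.resize(im,None,fx=s,fy=s,interpolation=cv2.INTER_CUBIC)
    for i in range(0,w,20): cv2.putText(im,str(x0+i),(i*s,10),0,.35,(0,255,255),1); cv2.line(im,(i*s,12),(i*s,18),(0,255,255),1)
    for i in range(0,h,20): cv2.putText(im,str(y0+i),(0,i*s+4),0,.35,(0,255,255),1)
    cv2.imwrite('pics/'+name,im)
E
python3 - <<'E'
from h import *
c=bot.read_camera('scene'); crop(c,'sc1.png',245,225,130,90,6)
crop(c,'sc1m.png',100,215,90,70,6)
c=bot.read_camera('side'); crop(c,'si1.png',265,165,110,110,5)
crop(c,'si1m.png',170,330,120,90,5)
E
```

```text
(no output)
```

View pics/sc1.png

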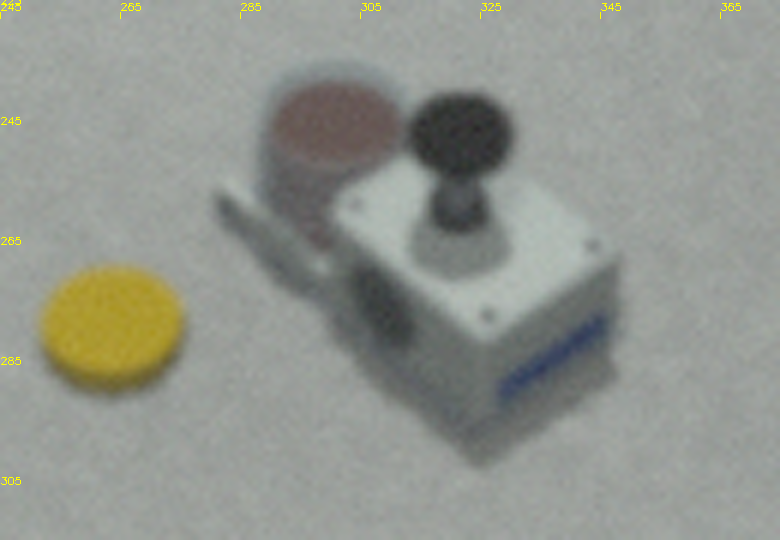

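View pics/si1.png

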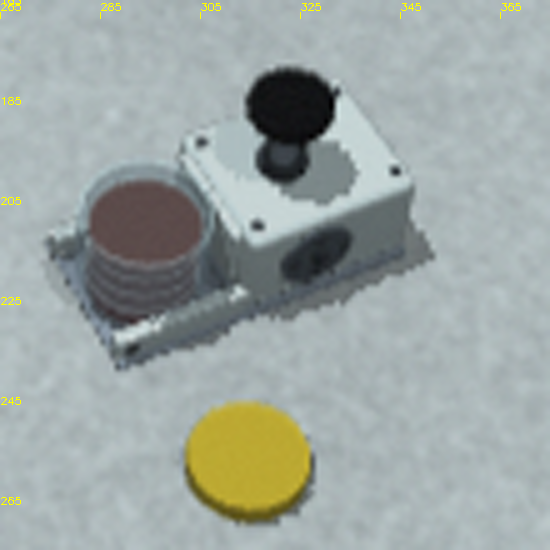

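View pics/sc1m.png

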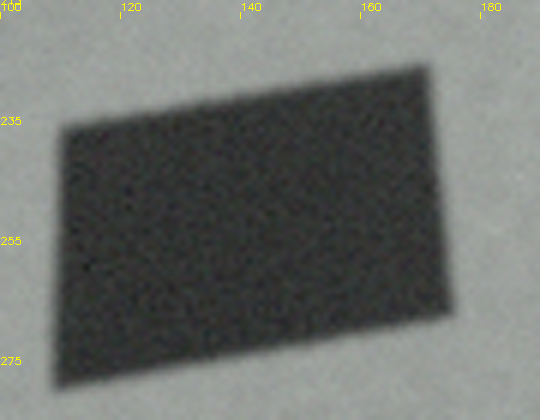

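View pics/si1m.png

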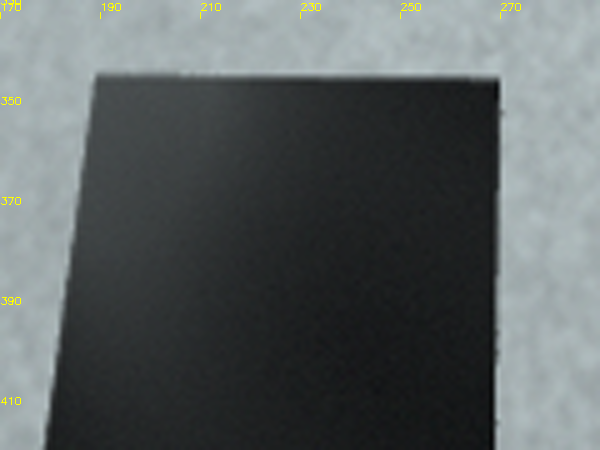

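Run:
```python
from h import *
s=bot.read_camera('scene'); d=bot.read_camera('side')
np.set_printoptions(precision=4,suppress=True)
print('plunger',onz(s,321.8,247,.09),onz(d,323.2,185.8,.09))
print('tube',onz(s,301,244.3,.05),onz(d,294.2,207.6,.05))
A=[onz(s,*p,.048) for p in [(300,260.3),(325.3,282),(348.3,268)]]
B=[onz(d,*p,.048) for p in [(316,214.6),(301.6,195),(332,182.6),(347,202.6)]]
print('hous sc',A,np.linalg.norm(A[0]-A[1]),np.linalg.norm(A[1]-A[2]));print('hous si',B,[np.linalg.norm(B[i]-B[i-1]) for i in range(4)])
print('frontcorner side',onz(d,288.6,238,.0),'back scene',onz(s,325.3,302.7),onz(s,348.3,287.5))
M=[onz(s,*p) for p in [(110.3,236.3),(171.3,226),(175.5,267.5),(109,279.3)]]
print('mat',M,np.mean(M,0),[np.linalg.norm(M[i]-M[i-1]) for i in range(4)])
print('mat si',onz(d,189,345),onz(d,269.8,345.7))
print('yellow',onz(s,263.8,278,.011),onz(d,315,256,.011))
print('jar',onz(s,197,309,.065),onz(d,376,314,.065)); print('bottle',onz(s,407,217,.11),onz(d,309,117.5,.11))
```

```text
plunger [0.6949 0.0322 0.09  ] [0.6893 0.0292 0.09  ]
tube [0.6319 0.0207 0.05  ] [0.628  0.0199 0.05  ]
hous sc [array([ 0.6696, -0.0033,  0.048 ]), array([0.7452, 0.0103, 0.048 ]), array([0.7366, 0.0699, 0.048 ])] 0.0768467598745269 0.060193968622858925
hous si [array([ 0.6661, -0.0067,  0.048 ]), array([0.6531, 0.0494, 0.048 ]), array([0.7268, 0.0661, 0.048 ]), array([0.7382, 0.0066, 0.048 ])] [np.float64(0.07327451973329423), np.float64(0.057601257743825705), np.float64(0.07552394539376922), np.float64(0.060551087730074345)]
frontcorner side [ 0.6074 -0.0172  0.    ] back scene [0.7562 0.005  0.    ] [0.7459 0.0669 0.    ]
mat [array([ 0.3449, -0.3197,  0.    ]), array([ 0.3817, -0.1863, -0.    ]), array([ 0.514 , -0.2226,  0.    ]), array([ 0.4762, -0.3555,  0.    ])] [ 0.4292 -0.271  -0.    ] [np.float64(0.13607265003402222), np.float64(0.1383677863647516), np.float64(0.13713511164675662), np.float64(0.1382014252890148)]
mat si [ 0.3793 -0.1857  0.    ] [ 0.5141 -0.2225  0.    ]
yellow [ 0.645  -0.0757  0.011 ] [ 0.6438 -0.0778  0.011 ]
jar [ 0.6965 -0.2346  0.065 ] [ 0.6919 -0.238   0.065 ]
bottle [0.7249 0.2176 0.11  ] [0.7169 0.2121 0.11  ]
```

Run:
```python
from h import *
from scipy.spatial.transform import Rotation as R
o=bot.get_obs(); w,x,y,z=o['tool_rot']; print(R.from_quat([x,y,z,w]).as_matrix().round(3))
```

```text
[[-0.    -0.97   0.242]
 [-0.     0.242  0.97 ]
 [-1.    -0.    -0.   ]]
```

Request:
drive_tool --slide '[[20,-35,0],[60,-75,0],[100,-120,0],[140,-165,0],[180,-210,0],[220,-255,0],[260,-300,0],[300,-345,0],[340,-390,0],[380,-435,0]]' --turn '[[0,0,0],[0,0,0],[0,0,0],[0,0,0],[0,0,0],[0,0,0],[0,0,0],[0,0,0],[0,0,0],[0,0,0]]' --gripper '[0,0,0,0,0,0,0,0,0,0]'

```text
t: 1.35
eef_pos: [0.4861, 0.2841, 0.2314]
tool_rot: [0.557, -0.435, 0.557, 0.435]
contact_force: [0.7, 1.4, 0.4]
gripper_width: 0.001
```

Request:
drive_tool --slide '[[35,-35,0],[70,-70,0],[105,-110,0],[140,-150,0],[170,-190,0],[195,-225,0],[206,-253,-20],[206,-253,-60],[206,-253,-91],[206,-253,-91]]' --turn '[[0,0,0],[0,0,0],[0,0,0],[0,0,0],[0,0,0],[0,0,0],[0,0,0],[0,0,0],[0,0,0],[0,0,0]]' --gripper '[0,0,0,0,0,0,0,0,0,0]'

```text
t: 2.35
eef_pos: [0.6887, 0.031, 0.1354]
tool_rot: [0.555, -0.434, 0.56, 0.437]
contact_force: [-1.0, 0.8, -0.6]
gripper_width: 0.001
```

Request:
drive_tool --slide '[[0,0,0]]' --turn '[[0,0,0]]' --gripper '[0]'

```text
t: 2.45
eef_pos: [0.6892, 0.0312, 0.1363]
tool_rot: [0.555, -0.434, 0.56, 0.437]
contact_force: [-0.1, -0.8, 0.9]
gripper_width: 0.003
```

Run:
```python
from h import *
o=bot.get_obs(); print(o['eef_pos'],o['q'])
c=bot.read_camera('scene'); crop(c,'sc2.png',245,185,130,100,6);print(proj(c,o['eef_pos']))
d=bot.read_camera('side'); crop(d,'si2.png',265,125,110,110,5);print(proj(d,o['eef_pos']))
c=bot.read_camera('wrist'); cv2.imwrite('pics/w2.png',c['color'][:,:,::-1]);print(proj(c,[.692,.0305,.09]),proj(c,[.630,.020,.05]))
```

```text
[0.68921759 0.03118119 0.13629238] [-0.31866759  0.60791649  0.26976028  1.60514775 -0.18684746  0.96197299
  1.33978115]
[320.30461708 228.24201595]
[325.39774122 169.27953367]
[283.76666588 240.56350894] [246.69245245 139.00059427]
```

View pics/sc2.png

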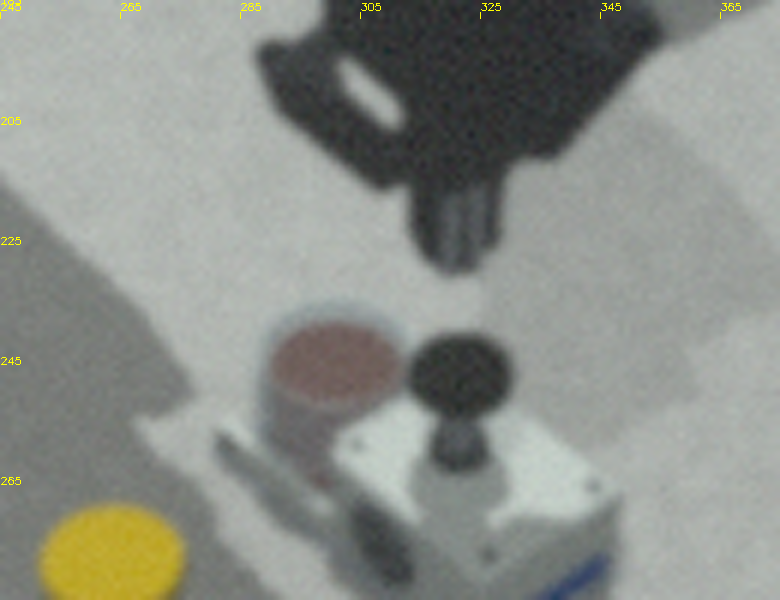

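View pics/si2.png

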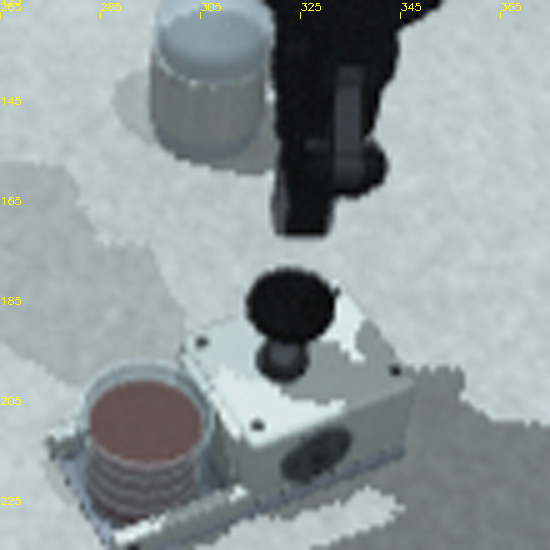

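View pics/w2.png

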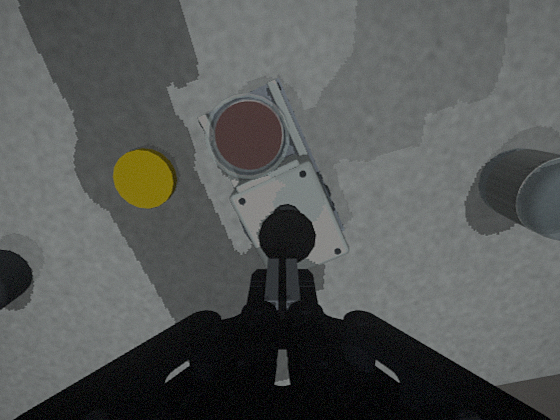

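The wrist view shows the black button centred at about (287,233), the tube at (249,135) and the fingertips at about (283,290), just above the button. I'll re-measure from here.

Run:
```python
from h import *
c=bot.read_camera('wrist'); print(onz(c,287,233,.09),onz(c,249,135,.046),onz(c,249,135,.05),proj(c,bot.get_obs()['eef_pos']))
print([onz(c,*p,.048) for p in [(242,201),(303,174),(338,251)]])
s=bot.read_camera('scene');d=bot.read_camera('side');print(proj(s,[.692,.0305,.09]),proj(d,[.692,.0305,.09]))
crop(c,'w2c.png',190,70,180,140,4)
```

```text
[0.68815107 0.03362281 0.09      ] [0.6285838  0.02174164 0.046     ] [0.62828138 0.02222237 0.05      ] [284.36958217 274.49767705]
[array([0.67272864, 0.00414762, 0.048     ]), array([0.66393714, 0.0518188 , 0.048     ]), array([0.72907717, 0.06443953, 0.048     ])]
[320.2896467  246.42048462] [324.28396934 185.06932184]
```

View pics/w2c.png

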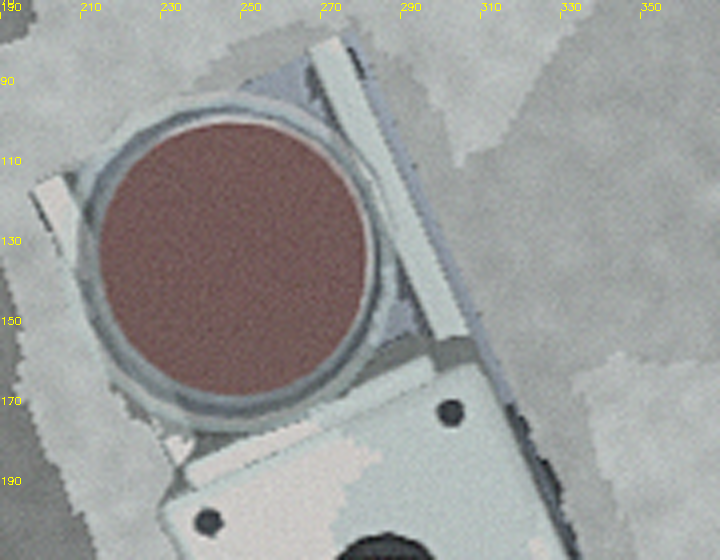

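Request:
drive_tool --slide '[[1,1,-10],[1,1,-22],[1,1,-32],[1,1,-35],[1,1,-35]]' --turn '[[0,0,0],[0,0,0],[0,0,0],[0,0,0],[0,0,0]]' --gripper '[0,0,0,0,0]'

```text
t: 3.25
eef_pos: [0.6898, 0.032, 0.1007]
tool_rot: [0.555, -0.434, 0.56, 0.437]
contact_force: [-0.2, 0.7, -0.3]
gripper_width: -0.0
```

Now a steady press at about 40 mm/s.

Request:
drive_tool --slide '[[0,0,-4],[0,0,-8],[0,0,-12],[0,0,-16],[0,0,-20],[0,0,-24],[0,0,-28],[0,0,-32],[0,0,-36],[0,0,-39]]' --turn '[[0,0,0],[0,0,0],[0,0,0],[0,0,0],[0,0,0],[0,0,0],[0,0,0],[0,0,0],[0,0,0],[0,0,0]]' --gripper '[0,0,0,0,0,0,0,0,0,0]'

```text
t: 4.25
eef_pos: [0.69, 0.0321, 0.0625]
tool_rot: [0.555, -0.434, 0.559, 0.437]
contact_force: [-3.9, -0.1, 7.9]
gripper_width: -0.003
```

Request:
drive_tool --slide '[[0,0,-1.5],[0,0,-3],[0,0,-3.5],[0,0,-4]]' --turn '[[0,0,0],[0,0,0],[0,0,0],[0,0,0]]' --gripper '[0,0,0,0]'

```text
t: 4.65
eef_pos: [0.69, 0.0321, 0.0601]
tool_rot: [0.555, -0.433, 0.559, 0.437]
contact_force: [-6.8, 0.5, 15.3]
gripper_width: 0.001
```

Request:
drive_tool --slide '[[0,0,-2],[0,0,-2]]' --turn '[[0,0,0],[0,0,0]]' --gripper '[0,0]'

```text
t: 4.85
eef_pos: [0.69, 0.0321, 0.0601]
tool_rot: [0.555, -0.433, 0.559, 0.437]
contact_force: [-6.0, 0.2, 15.0]
gripper_width: -0.0
```

Run:
```python
from h import *
c=bot.read_camera('side'); crop(c,'si3.png',225,165,130,100,6)
```

```text
(no output)
```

View pics/si3.png

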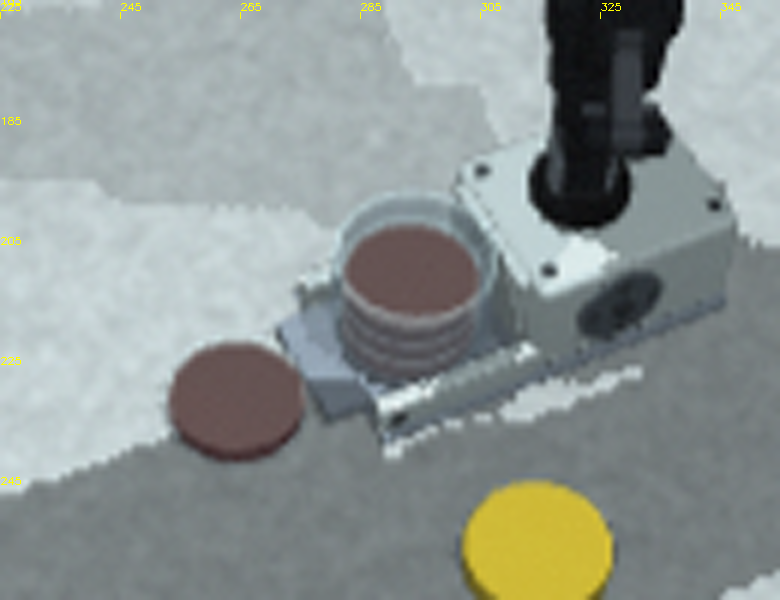

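The dish is out at about (264,232), flat on the bench, with the pusher extended. I'll let the plunger back up.

Request:
drive_tool --slide '[[0,0,5],[0,0,11],[0,0,17],[0,0,23],[0,0,29],[0,0,35],[0,0,50],[0,0,70],[0,0,90],[0,0,90]]' --turn '[[0,0,0],[0,0,0],[0,0,0],[0,0,0],[0,0,0],[0,0,0],[0,0,0],[0,0,0],[0,0,0],[0,0,0]]' --gripper '[0,0,0,0,0,0,0,0,0,0]'

```text
t: 5.9
eef_pos: [0.6923, 0.032, 0.1542]
tool_rot: [0.557, -0.434, 0.557, 0.436]
contact_force: [-0.2, 0.3, 0.1]
gripper_width: 0.0
```

Run:
```python
from h import *
np.set_printoptions(precision=4,suppress=True)
c=bot.read_camera('side'); crop(c,'si4.png',225,165,130,100,6)
s=bot.read_camera('scene'); crop(s,'sc4.png',235,195,130,100,6)
```

```text
(no output)
```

View pics/si4.png

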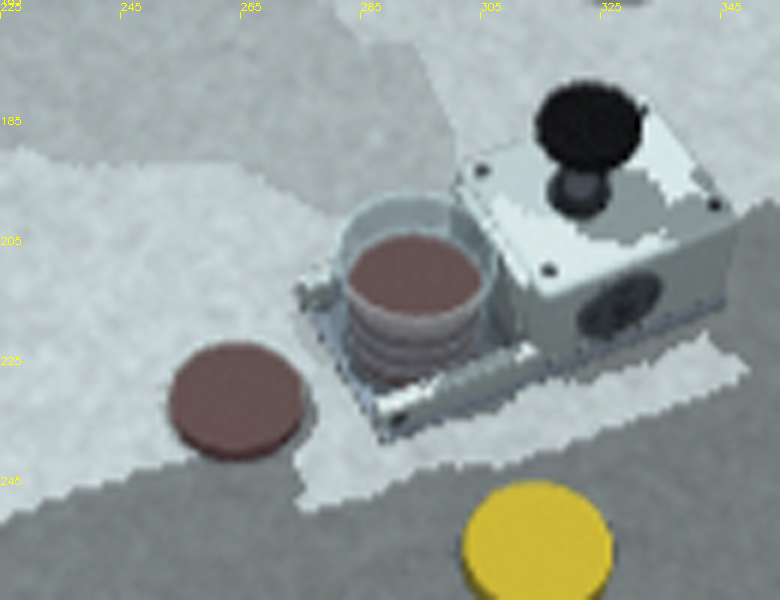

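View pics/sc4.png

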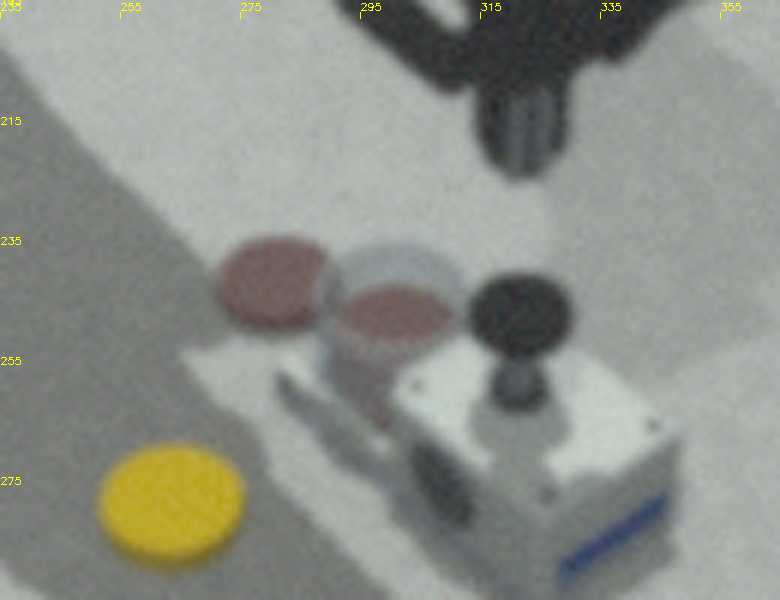

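The plunger is back up, three dishes remain in the tube, and one dish lies on the bench: top centre at about (264.5,231) in side and (281.5,241.8) in scene.

Run:
```python
from h import *
np.set_printoptions(precision=4,suppress=True)
d=bot.read_camera('side'); s=bot.read_camera('scene')
print(onz(d,264.5,231,.011),onz(s,281.3,241.6,.011))
a=np.radians(10.5);print('pred',np.array([.629,.021])-.067*np.array([np.cos(a),np.sin(a)]))
```

```text
[0.5615 0.0051 0.011 ] [0.5676 0.0068 0.011 ]
pred [0.5631 0.0088]
```

Request:
drive_tool --slide '[[-10,4,0],[-30,8,0],[-50,13,0],[-70,18,0],[-90,23,0],[-110,28,0],[-130,33,0],[-142,36,0],[-142,36,0],[-142,36,0]]' --turn '[[0,0,-0.13],[0,0,-0.27],[0,0,-0.41],[0,0,-0.55],[0,0,-0.69],[0,0,-0.83],[0,0,-0.97],[0,0,-1.11],[0,0,-1.14],[0,0,-1.14]]' --gripper '[0,0,0,0.4,0.4,0.4,0.4,0.4,0.4,0.4]'

```text
t: 7.1
eef_pos: [0.5475, 0.0682, 0.1491]
tool_rot: [0.703, -0.064, 0.705, 0.07]
contact_force: [0.7, 0.3, -0.3]
gripper_width: 0.397
```

Run:
```python
from h import *
np.set_printoptions(precision=4,suppress=True)
o=bot.get_obs(); print(o['eef_pos'],o['gripper_width'],o['q'])
c=bot.read_camera('wrist'); cv2.imwrite('pics/w5.png',c['color'][:,:,::-1]);print(proj(c,o['eef_pos']),proj(c,[.563,.007,.011]))
c=bot.read_camera('side'); crop(c,'si5.png',215,105,130,110,6);print(proj(c,o['eef_pos']))
```

```text
[0.5475 0.0682 0.1491] 0.3969961305793394 [-0.6768  0.4179  0.5676  1.9586 -0.306   0.8505  0.2455]
[283.1412 272.2346] [286.6179 259.792 ]
[248.4342 164.284 ]
```

View pics/w5.png

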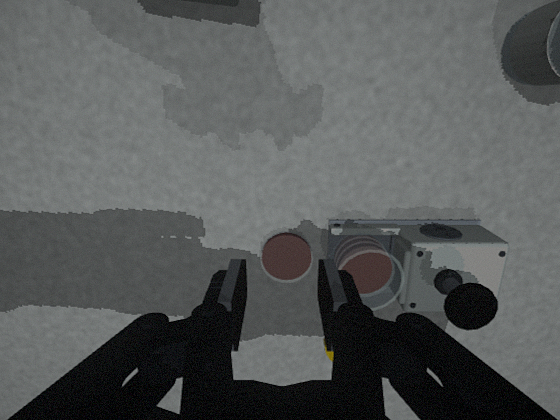

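View pics/si5.png

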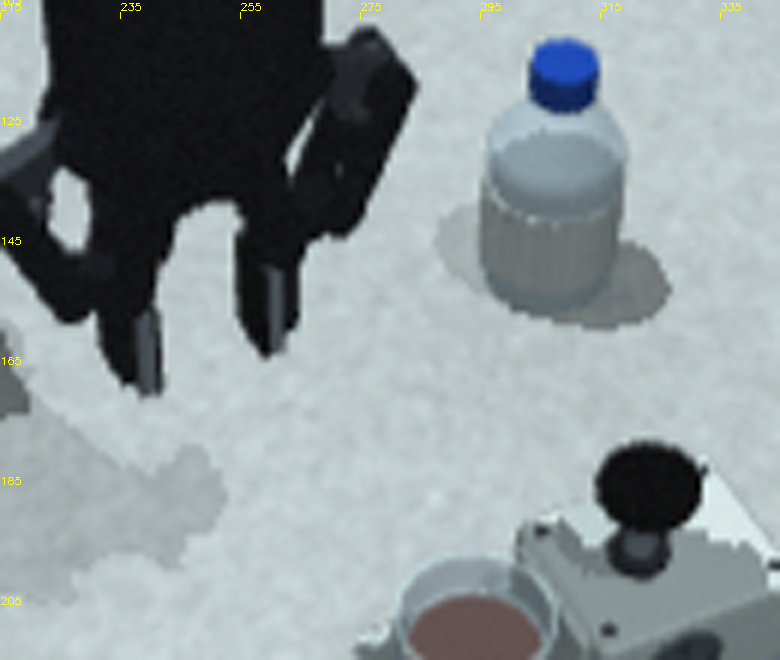

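Request:
drive_tool --slide '[[1,0,-20],[2,0,-50],[3,0,-80],[3,0,-105],[3,0,-120],[3,0,-127],[3,0,-129],[3,0,-129]]' --turn '[[0,0,0],[0,0,0],[0,0,0],[0,0,0],[0,0,0],[0,0,0],[0,0,0],[0,0,0]]' --gripper '[0.4,0.4,0.4,0.4,0.4,0.4,0.4,0.4]'

```text
t: 8.0
eef_pos: [0.5519, 0.0678, 0.0209]
tool_rot: [0.704, -0.064, 0.704, 0.07]
contact_force: [-0.3, -0.2, 0.5]
gripper_width: 0.399
```

Run:
```python
from h import *
np.set_printoptions(precision=4,suppress=True)
o=bot.get_obs(); print(o['eef_pos'],o['gripper_width'])
c=bot.read_camera('wrist'); cv2.imwrite('pics/w6.png',c['color'][:,:,::-1]);print(proj(c,o['eef_pos']),proj(c,[.563,.009,.011]))
c=bot.read_camera('side'); crop(c,'si6.png',215,155,130,100,6);print(proj(c,o['eef_pos']))
```

```text
[0.5519 0.0678 0.0209] 0.3992728471224913
[283.1832 272.1918] [282.826  357.7506]
[252.935  205.7084]
```

View pics/w6.png

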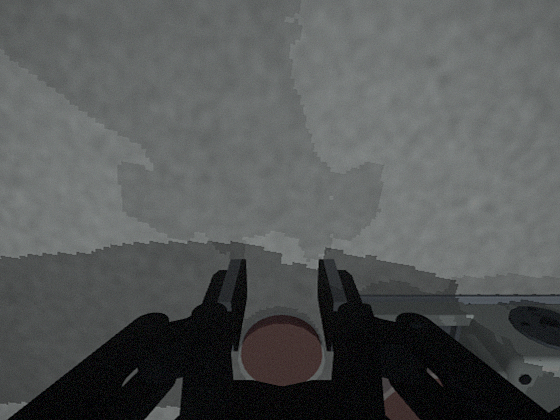

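View pics/si6.png

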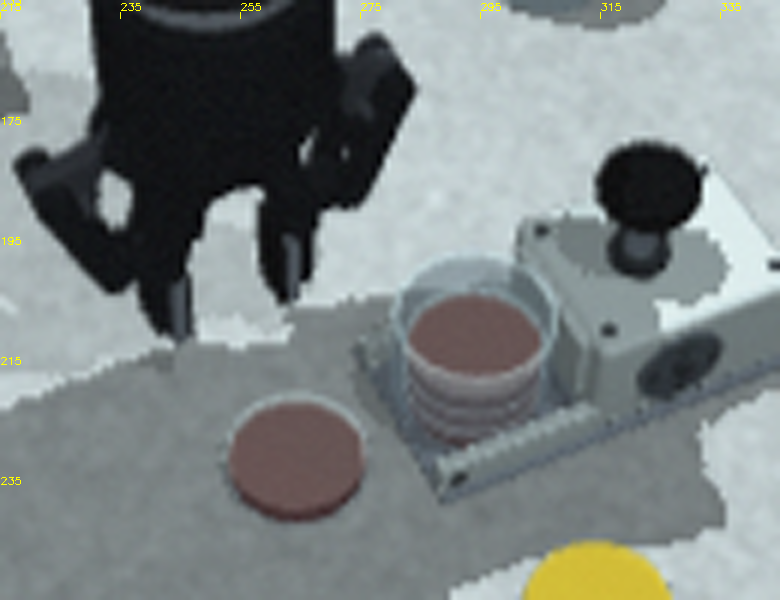

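Wrist view: the dish is at about (282,354), centred between the two fingers. I'll go down next to it.

Request:
drive_tool --slide '[[0,0,-5],[0,0,-9],[0,0,-12],[0,0,-14],[0,0,-15]]' --turn '[[0,0,0],[0,0,0],[0,0,0],[0,0,0],[0,0,0]]' --gripper '[0.4,0.4,0.4,0.4,0.4]'

```text
t: 8.6
eef_pos: [0.5519, 0.068, 0.006]
tool_rot: [0.704, -0.064, 0.704, 0.07]
contact_force: [-0.5, 0.6, 0.3]
gripper_width: 0.398
```

Run:
```python
from h import *
c=bot.read_camera('side'); crop(c,'si7.png',215,155,130,100,6);print(bot.get_obs()['eef_pos'],proj(c,bot.get_obs()['eef_pos']))
```

```text
[0.55184252 0.06797302 0.00594399] [253.12339289 209.89255491]
```

View pics/si7.png

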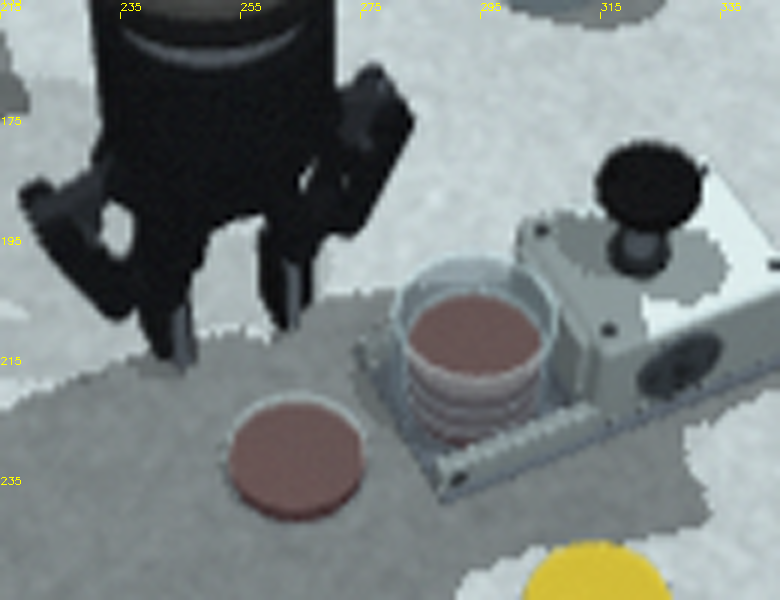

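Request:
drive_tool --slide '[[1,-7,0],[3,-15,0],[4,-21,0],[5,-25,0],[5,-29,0],[6,-34,0],[7,-39,0],[8,-44,0],[9,-49,0],[10,-54,0]]' --turn '[[0,0,0],[0,0,0],[0,0,0],[0,0,0],[0,0,0],[0,0,0],[0,0,0],[0,0,0],[0,0,0],[0,0,0]]' --gripper '[0.4,0.4,0.4,0.4,0.4,0.4,0.4,0.4,0.4,0.4]'

```text
t: 9.65
eef_pos: [0.5605, 0.0154, 0.006]
tool_rot: [0.703, -0.063, 0.705, 0.071]
contact_force: [-7.2, 4.9, 9.3]
gripper_width: 0.4
```

Run:
```python
from h import *
c=bot.read_camera('side'); crop(c,'si8.png',215,175,130,100,6);print(bot.get_obs()['eef_pos'],bot.get_obs()['contact_force'])
c=bot.read_camera('wrist'); crop(c,'w8.png',180,220,220,200,3)
```

```text
[0.56070608 0.01430887 0.00609701] [-5.82351473  3.67635283  6.42007637]
```

View pics/si8.png

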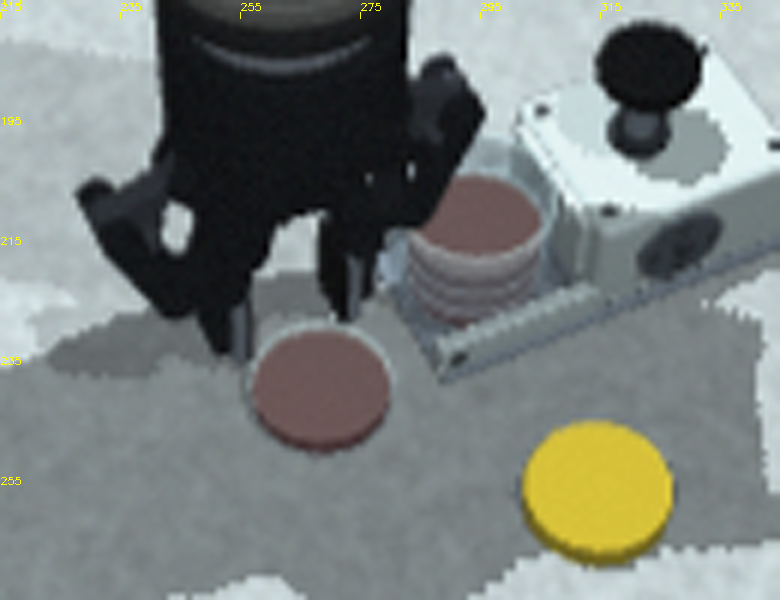

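View pics/w8.png

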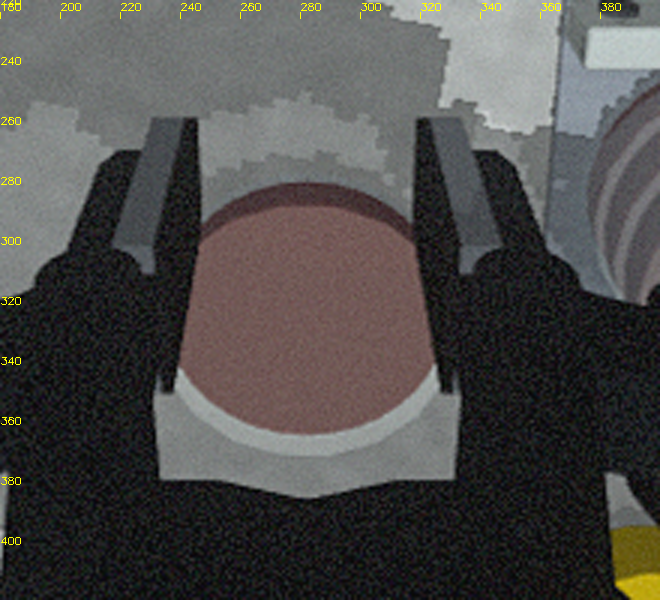

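The force (-7, 5, 9 N) is more than a 20 g dish can cause, so the outer knuckle is probably brushing the tube. I'll ease away in -x.

Request:
drive_tool --slide '[[-3,-1,0],[-6,-2,0],[-9,-4,0],[-12,-6,0]]' --turn '[[0,0,0],[0,0,0],[0,0,0],[0,0,0]]' --gripper '[0.4,0.4,0.4,0.4]'

```text
t: 10.15
eef_pos: [0.5485, 0.0079, 0.006]
tool_rot: [0.703, -0.063, 0.705, 0.07]
contact_force: [0.5, -0.9, 0.6]
gripper_width: 0.397
```

Run:
```python
from h import *
c=bot.read_camera('side'); crop(c,'si9.png',215,175,130,100,6);print(bot.get_obs()['eef_pos'],bot.get_obs()['contact_force'])
c=bot.read_camera('wrist'); crop(c,'w9.png',180,220,220,200,3)
```

```text
[0.54785778 0.00749883 0.00600884] [-1.59628133 -0.77128295  0.05341843]
```

View pics/si9.png

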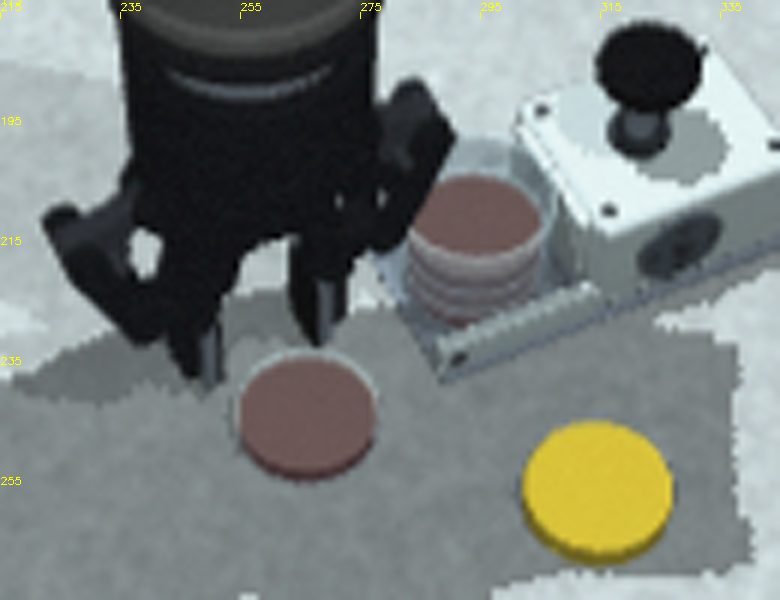

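View pics/w9.png

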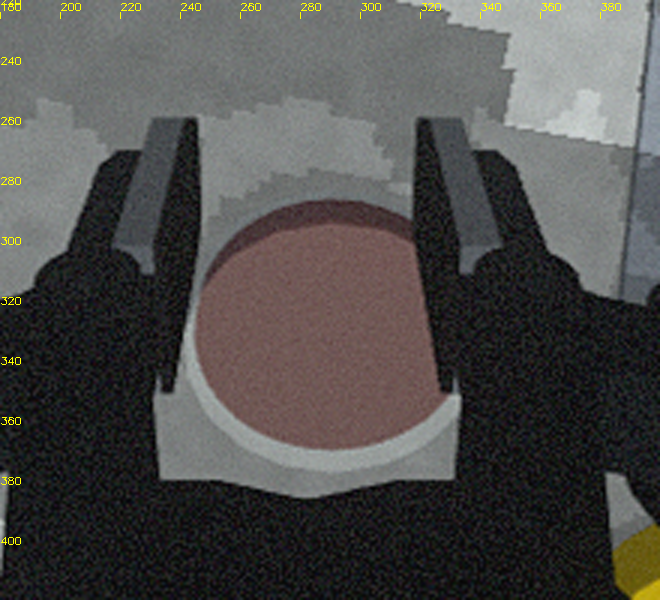

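Forces are back to zero, the dish lies flat between the fingers, and the dispenser is untouched. Now I'll push toward the mat, turning gradually.

Request:
drive_tool --slide '[[-3.5,-7,0],[-7,-14,0],[-11,-21,0],[-13.5,-28,0],[-16,-35.5,0],[-18,-42.5,0],[-20.5,-49.5,0],[-23,-57,0],[-25.5,-64,0],[-28,-71,0]]' --turn '[[0,0,0],[0,0,0],[0,0,0],[0,0,-0.04],[0,0,-0.08],[0,0,-0.12],[0,0,-0.16],[0,0,-0.2],[0,0,-0.24],[0,0,-0.28]]' --gripper '[0.4,0.4,0.4,0.4,0.4,0.4,0.4,0.4,0.4,0.4]'

```text
t: 11.25
eef_pos: [0.5199, -0.0639, 0.006]
tool_rot: [0.706, 0.037, 0.707, -0.03]
contact_force: [0.2, 0.3, 0.1]
gripper_width: 0.402
```

Run:
```python
from h import *
o=bot.get_obs();c=bot.read_camera('side'); crop(c,'si10.png',195,195,150,100,5);print(o['eef_pos'],o['contact_force'],o['tool_rot'])
c=bot.read_camera('wrist'); crop(c,'w10.png',180,220,220,200,3)
```

```text
[ 0.51992826 -0.06386306  0.00602391] [0.15908595 0.29149772 0.06876338] [ 0.70565078  0.03716106  0.70695015 -0.02995849]
```

View pics/si10.png

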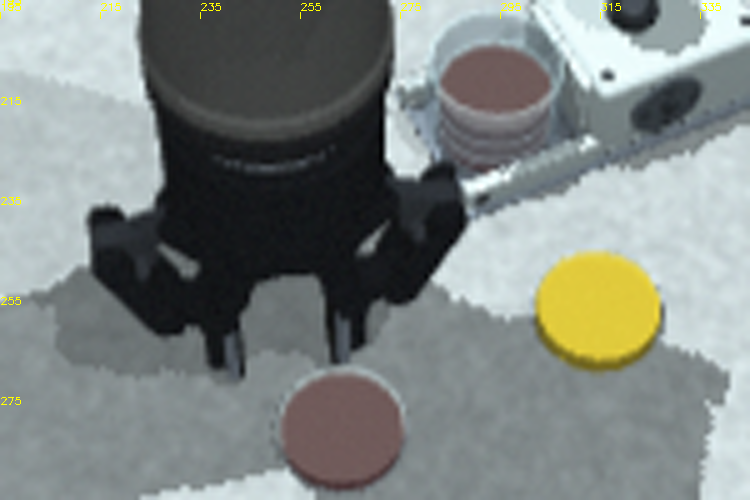

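View pics/w10.png

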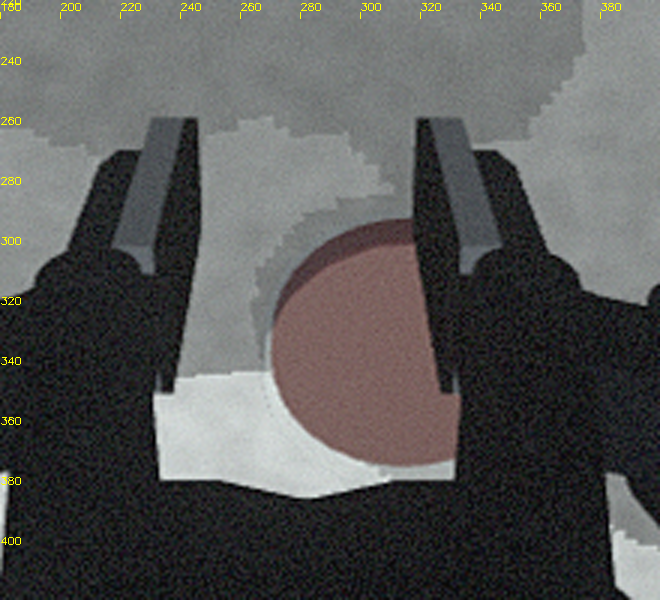

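The dish has drifted towards the right finger. I'll measure it, back off and re-centre the fingers behind it.

Run:
```python
from h import *
np.set_printoptions(precision=4,suppress=True)
o=bot.get_obs();d=bot.read_camera('side');w=bot.read_camera('wrist')
D=onz(d,263.4,280,.011); print(D,onz(w,180+955/3,220+337/3,.011) , onz(w,314,331,.011))
from scipy.spatial.transform import Rotation as R
q=o['tool_rot'];M=R.from_quat([q[1],q[2],q[3],q[0]]).as_matrix();print(M[:,2],M.T@(D-o['eef_pos']))
v=np.array([.429,-.271])-D[:2];print(v,np.degrees(np.arctan2(v[1],v[0])))
```

```text
[ 0.5324 -0.103   0.011 ] [ 0.6239 -0.1046  0.011 ] [ 0.5327 -0.0954  0.011 ]
[ 0.9955 -0.0948 -0.0026] [-0.0054 -0.0369  0.0164]
[-0.1034 -0.168 ] -121.62177460019367
```

Request:
drive_tool --slide '[[3,8,0],[6,14,0],[14,14,0],[20,12,0],[26,9,0],[31,6,0],[33,3,0],[33,1,0],[33,-1,0],[33,-1,0]]' --turn '[[0,0,0],[0,0,-0.05],[0,0,-0.12],[0,0,-0.2],[0,0,-0.28],[0,0,-0.36],[0,0,-0.43],[0,0,-0.43],[0,0,-0.43],[0,0,-0.43]]' --gripper '[0.4,0.4,0.4,0.4,0.4,0.4,0.4,0.4,0.4,0.4]'

```text
t: 12.45
eef_pos: [0.553, -0.0642, 0.006]
tool_rot: [0.683, 0.186, 0.683, -0.178]
contact_force: [0.7, -0.1, 0.6]
gripper_width: 0.401
```

```bash
cat > look.py <<'E'
from h import *
import sys
from scipy.spatial.transform import Rotation as R
o=bot.get_obs();d=bot.read_camera('side');w=bot.read_camera('wrist')
print(o['eef_pos'],o['contact_force'],o['t'])
q=o['tool_rot'];M=R.from_quat([q[1],q[2],q[3],q[0]]).as_matrix();print('jaw',np.degrees(np.arctan2(M[1,2],M[0,2])))
crop(w,'w%s.png'%sys.argv[1],180,220,220,200,3)
y0=int(sys.argv[3]);crop(d,'si%s.png'%sys.argv[1],int(sys.argv[2]),y0,150,min(110,420-y0),5)
E
python3 look.py 11 195 200
```

```text
[ 0.55303504 -0.06419871  0.00600078] [ 0.74093737 -0.12907445  0.59842956] 12.45
jaw -29.804409537854145
```

View pics/w11.png

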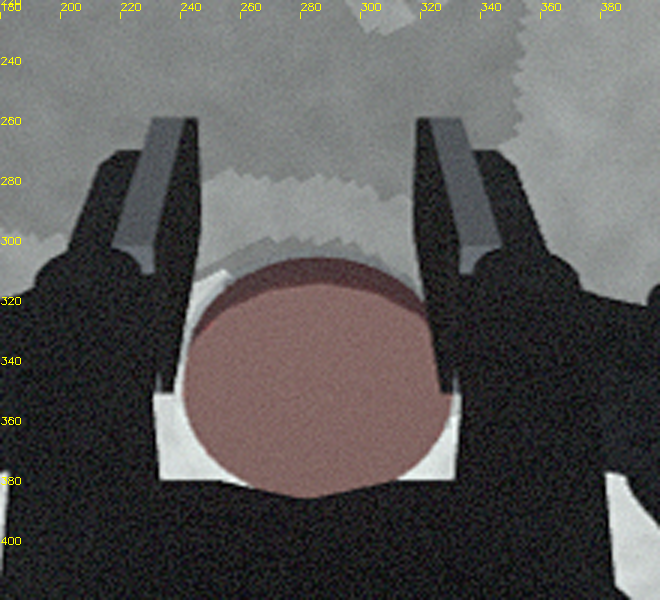

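View pics/si11.png

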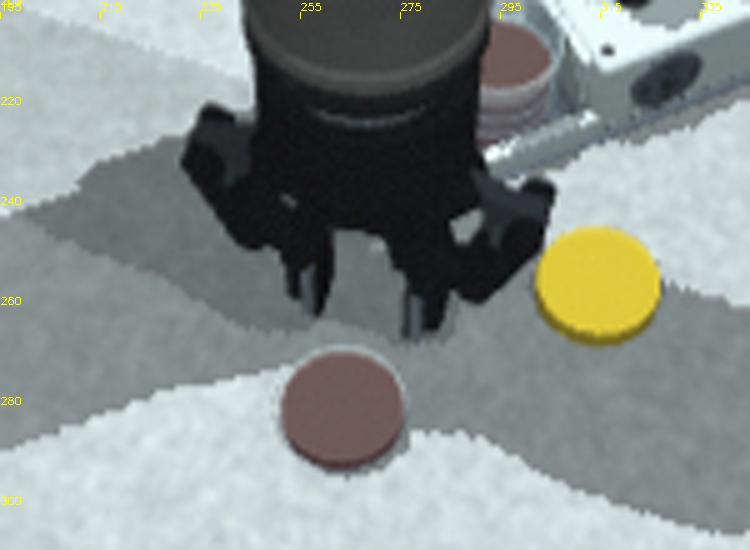

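Well centred now. I'll push straight along the tool axis.

Request:
drive_tool --slide '[[-4,-7,0],[-8,-14,0],[-12,-20.5,0],[-16,-27.5,0],[-20.5,-34.5,0],[-24.5,-41.5,0],[-29,-48,0],[-33,-55,0],[-37,-62,0],[-41,-69,0]]' --turn '[[0,0,0],[0,0,0],[0,0,0],[0,0,0],[0,0,0],[0,0,0],[0,0,0],[0,0,0],[0,0,0],[0,0,0]]' --gripper '[0.4,0.4,0.4,0.4,0.4,0.4,0.4,0.4,0.4,0.4]'

```text
t: 13.55
eef_pos: [0.5117, -0.1337, 0.006]
tool_rot: [0.683, 0.186, 0.683, -0.178]
contact_force: [-0.2, 0.4, -0.3]
gripper_width: 0.401
```

```bash
python3 look.py 12 170 255
```

```text
[ 0.51171969 -0.13367865  0.00601253] [-0.16921345  0.44378939 -0.34192633] 13.55
jaw -29.834532592212522
```

View pics/w12.png

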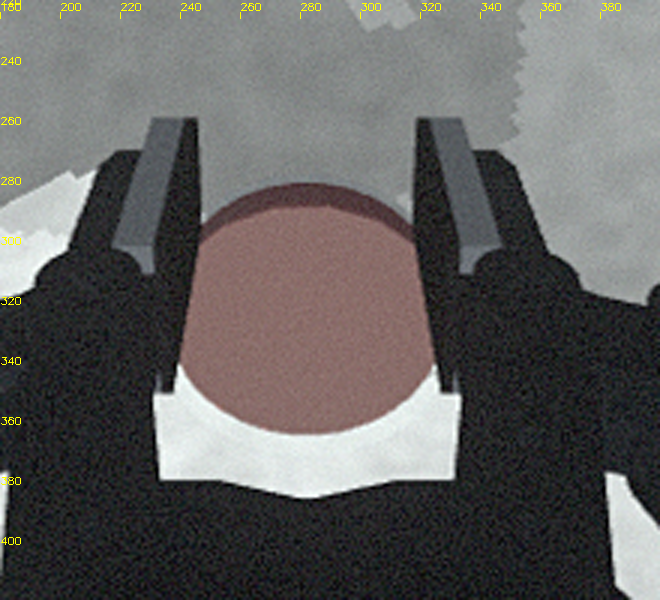

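View pics/si12.png

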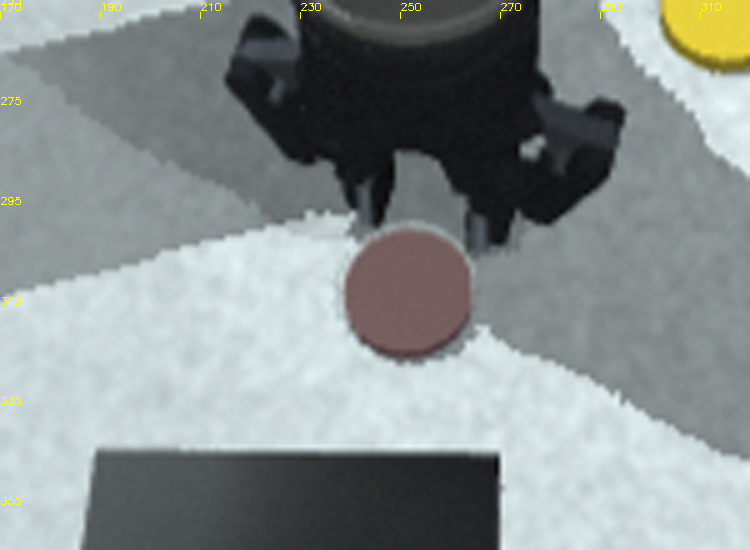

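Request:
drive_tool --slide '[[-4,-7,0],[-8,-14,0],[-12.5,-20.5,0],[-16.5,-27.5,0],[-21,-34.5,0],[-25,-41,0],[-29,-48,0],[-33.5,-55,0],[-37.5,-62,0],[-42,-69,0]]' --turn '[[0,0,0],[0,0,0],[0,0,0],[0,0,0],[0,0,0],[0,0,0],[0,0,0],[0,0,0],[0,0,0],[0,0,0]]' --gripper '[0.4,0.4,0.4,0.4,0.4,0.4,0.4,0.4,0.4,0.4]'

```text
t: 14.65
eef_pos: [0.4689, -0.2041, 0.0061]
tool_rot: [0.683, 0.186, 0.683, -0.179]
contact_force: [-0.6, -0.7, 0.5]
gripper_width: 0.399
```

Request:
drive_tool --slide '[[-4,-7,0],[-8,-14,0],[-12,-20.5,0],[-16,-27.5,0],[-20,-33,0],[-23,-37.5,0],[-25,-41,0],[-26,-43,0],[-26,-43,0]]' --turn '[[0,0,0],[0,0,0],[0,0,0],[0,0,0],[0,0,0],[0,0,0],[0,0,0],[0,0,0],[0,0,0]]' --gripper '[0.4,0.4,0.4,0.4,0.4,0.4,0.4,0.4,0.4]'

```text
t: 15.55
eef_pos: [0.4429, -0.2474, 0.0061]
tool_rot: [0.683, 0.186, 0.683, -0.179]
contact_force: [0.5, -0.2, 0.1]
gripper_width: 0.399
```

```bash
python3 look.py 13 150 310
python3 - <<'E'
from h import *
s=bot.read_camera('scene'); crop(s,'sc13.png',90,185,120,100,6)
E
```

```text
[ 0.44286615 -0.24739262  0.00614616] [ 0.54390007 -0.24821893  0.11048019] 15.55
jaw -29.96666882391094
```

View pics/w13.png

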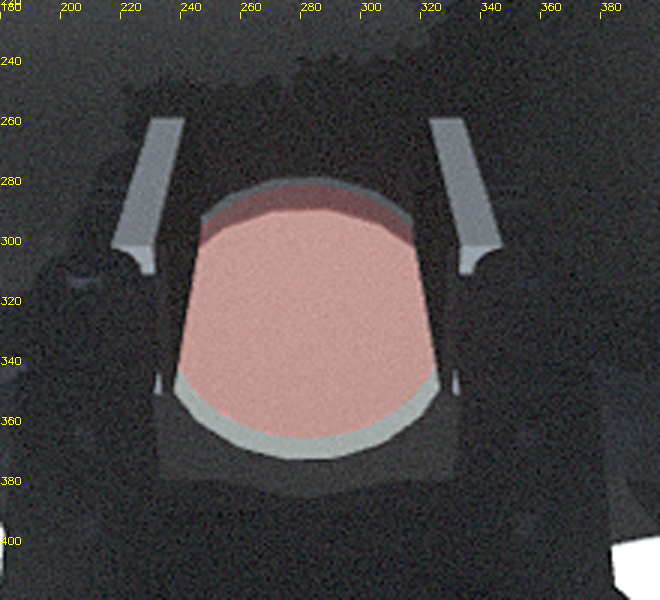

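View pics/si13.png

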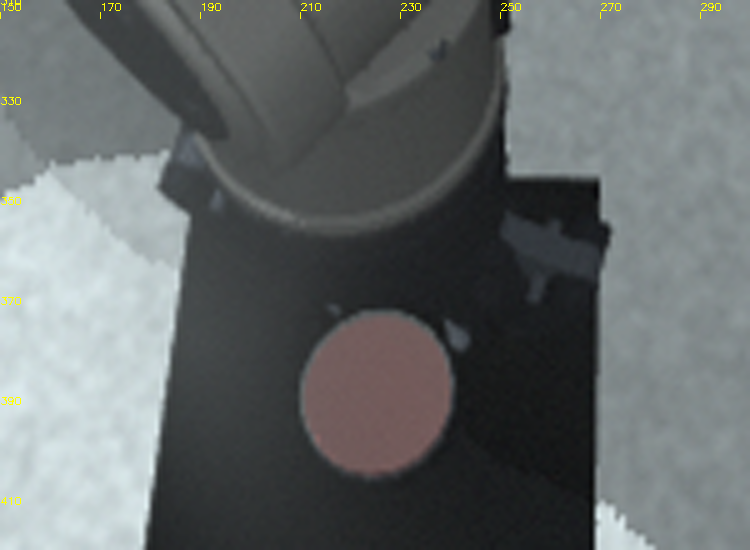

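View pics/sc13.png

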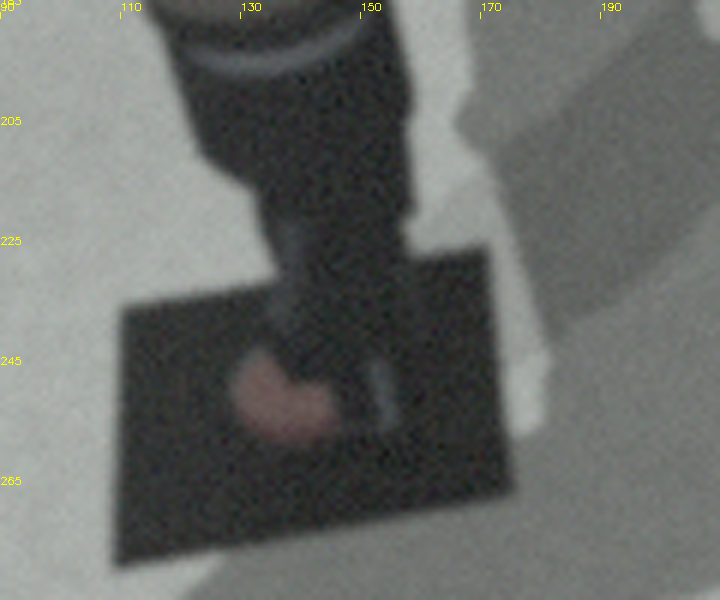

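The dish lies near the mat's centre. I'll back the fingers off horizontally, then rise.

Request:
drive_tool --slide '[[3,5,0],[7,12,0],[11,19,0],[15,26,5],[18,30,30],[18,30,65],[18,30,105],[18,30,145],[18,30,175],[18,30,180]]' --turn '[[0,0,0],[0,0,0],[0,0,0],[0,0,0],[0,0,0],[0,0,0],[0,0,0],[0,0,0],[0,0,0],[0,0,0]]' --gripper '[0.4,0.4,0.4,0.4,0.4,0.4,0.4,0.4,0.4,0.4]'

```text
t: 16.7
eef_pos: [0.4632, -0.2172, 0.1896]
tool_rot: [0.685, 0.186, 0.681, -0.178]
contact_force: [0.6, 0.2, -0.2]
gripper_width: 0.4
```

Request:
drive_tool --slide '[[15,30,5],[30,60,10],[50,95,20],[60,110,20],[60,110,20]]' --turn '[[0,0,0],[0,0,0],[0,0,0],[0,0,0],[0,0,0]]' --gripper '[0.4,0.4,0.4,0.4,0.4]'

```text
t: 17.2
eef_pos: [0.5246, -0.1036, 0.209]
tool_rot: [0.686, 0.184, 0.682, -0.176]
contact_force: [-0.5, -0.4, -0.0]
gripper_width: 0.402
```

Run:
```python
from h import *
o=bot.get_obs();print(o['eef_pos'],o['contact_force'],o['t'])
s=bot.read_camera('scene'); crop(s,'sc14.png',90,205,120,90,6); cv2.imwrite('pics/sc14f.png',s['color'][:,:,::-1])
d=bot.read_camera('side'); cv2.imwrite('pics/si14f.png',d['color'][:,:,::-1])
```

```text
[ 0.52455104 -0.10363234  0.20898181] [-0.54224595 -0.39925114 -0.00926107] 17.2
```

View pics/sc14.png

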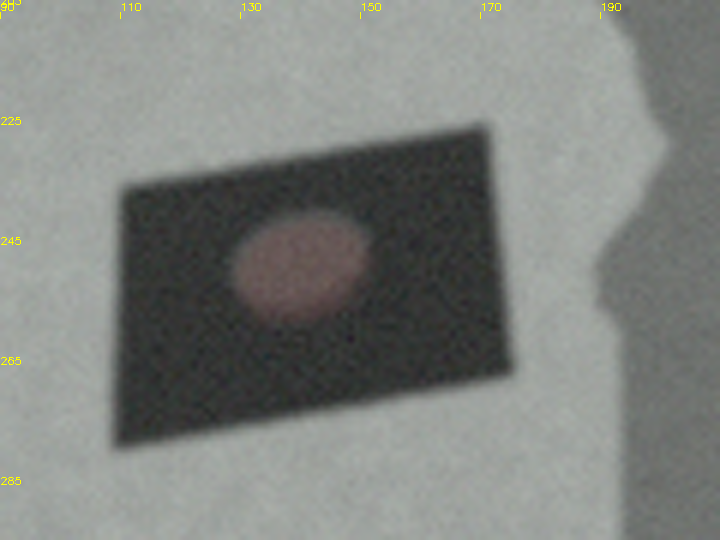

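View pics/sc14f.png

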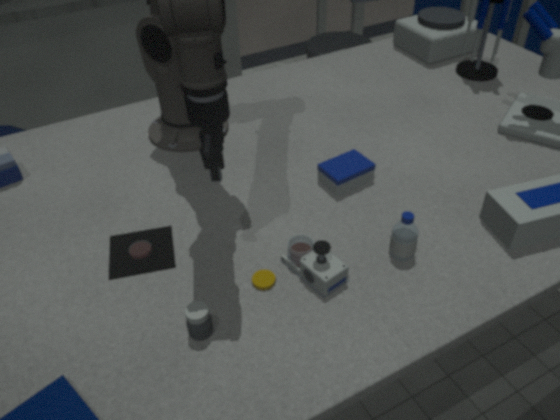

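View pics/si14f.png

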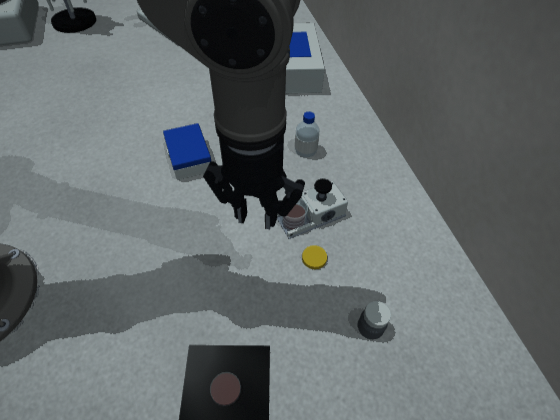

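Scene view: the dish is flat at (140,249), wholly on the mat. The box, bottle, jar and yellow lid are at the same pixels as at the start, the tube still holds its stack, and the tool is clear of everything.

Run:
```python
from station import bot
print(bot.hand_in())
```

```text
the job is handed in; nothing more can be done
None
```

I pressed the plunger once, steadily (about 40 mm/s), down to its hard stop. The tool ended at 60 mm height with a steady 15 N. I let the plunger spring back, and one dish came out. I then slid that dish along the bench between the two part-open fingers, without gripping or lifting it, and handed in at about 17 s of the 58 s allowed.

**Final checks:**
- **Dish:** it lies flat near the middle of the mat with clear margin on all sides.
- **Dispenser:** the plunger is back up and three dishes remain in the tube.
- **Other objects:** the box, bottle, jar and yellow look-alike sit where they were at the start.
- **Robot:** the arm is clear of everything.

**Two things went less than cleanly:**
- **Contact with the dispenser:** at the start of the slide the force reading rose to about 13 N, far more than a 20 g dish would cause. I took it to be a finger knuckle brushing the fixed tube. I moved away, and the force returned to zero with no visible effect.
- **Dish drifting:** partway along, the dish slid towards one finger. I backed off and re-centred the fingers behind it before continuing.

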